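# Stack the long drying tier on the rib-drying base frame

### The arm

A 6-joint arm with a two-finger parallel gripper is mounted at the origin on the work surface. World frame = base frame: x ahead of the robot, y to its left, z up, the work surface at z = 0. Lengths are in mm, angles in rad, forces in N, time in s.
With the tool pointing down it reaches from about 375 to 750 mm from the base axis. Payload 9 kg.
Tool frame: the origin (TCP) lies at the very end of the fingers, on their centre line; the grasp point (between the pads) lies 19 mm behind it (bot.grasp_offset is the distance from the TCP to the grasp point, in mm); z points along the fingers, y is the line along which they close (so a half turn about z gives the same grasp; the last joint's range is limited). The gripper opens to 85 mm and grips with 20 to 120 N. Pads are 22 mm wide; open, the fingers measure 114 mm over their backs; the gripper's body (76 mm by 85 mm) begins 54 mm behind the grasp point. The pads swing forward as they close: fully open they stand 13 mm farther back than shut.
Start: joints at [1.012, 0.104, 0.097, 1.564, 0, 1.353], TCP at [200.55, 565.523, 231.331] pointing down, gripper open.
Joint ranges: [-2.99, 2.99], [-0.84, 1.86], [-1.1, 1.16], [-1.84, 2.11], [-1.51, 1.56], [-3.14, 3.14]. Speed limits (rad/s): [2.22, 2.22, 2.57, 3.14, 3.14, 3.14].

### API

Orientations are given as a rotation vector (axis times angle).
In Python, from plant import sense, imaging, bot, spotter gives the robot as it stands.
- The arm moves only by the tool play_rows, never from a script. Its argument "series" is one flat list of numbers, 7 for each row, row after row: the closure, from 0 (fully open) to 1 (shut), then the shift along the world's x, y, z in mm, then the turn, a rotation vector about the world's x, y, z in rad. In form: [hand, tx, ty, tz, ax, ay, az, hand, tx, ty, tz, ax, ay, az, ...]. A call has exactly 10 rows; each row shifts and turns the commanded pose from where the row before left it; what a row does not reach is not made up. A row lasts 1/8 s, in which the tool goes at most 62.5 mm and 10.7 degrees, less where a joint would pass 70% of its speed; a pose out of reach is approached as far as the arm can. A call with a gripper value outside its range is refused whole. The fingers move at their own pace and stop on an object; "grip_force" is the grip in N (left out, the last holds). Time passes only in rows, so rows that do not move let the fingers close, or fill a call up. It gives the time, the measured TCP pose, the force, the opening and the grip force at its end, in the units of the state.
- sense(): the state, without advancing time (a new reading comes with each control period).
- imaging.get_image(name): name is "scene" or "top" or "wrist"; returns the picture (384x512x3 uint8, red, green, blue); there is no depth.
- imaging.camera_params(name): a dict with "fovy" (degrees; the focal length in pixels is half the picture's height over the tangent of half this angle, whatever the lens; pixels are square), "cx", "cy" (the principal point, pixels), "position" and "rotation" of the camera in the world. Camera axes: x right, y down, z forward; pixel columns grow to the right and rows downward; lengths in mm; the calibration is good to about 2 mm. A picture is of the moment at which its call begins: read the wrist's pose just before it. camera_params takes no time and is no camera call; for the wrist camera it gives the pose at the moment of the call.
- bot.finish_job(): hands the job in; it is judged then, once.
Trained networks look in the newest picture that a camera, given by its name, has taken for a name from the list of things; names that differ only in an ending like _2 or _b are one class to them, and where a whole thing is asked for, a point or a joint stands for the part that bears it (a point fixed in the world has none). Each returns a list of dicts, best first, with "p" (0 to 1); they miss things now and then, are a little off and sometimes report something else, mostly with a low value. They report only what shows in the picture. A call takes as long as a camera call. They do not tell look-alikes from the thing itself.
- spotter.silhouettes(query, camera): "pixels" (384x512 bool, what is visible of it) and "location" ([row, column] in pixels, amid what is visible of it).
The state is a dict: "t": time; "joints": joint angles; "qd": joint speeds; "tau": joint torques, N m; "ee_pos": TCP position; "eef_rot": TCP orientation; "ft_force": force on the tool from outside, world axes, zero at the start; "ft_torque": the same for the moment, N m; "opening": opening from 0.0 (shut) to 1.0 (fully open); "grasp_force": force on a finger pad.
Only numpy, scipy, OpenCV 4.12 (cv2) and the standard library are available. Lean on these libraries where they do the work, as an engineer would, in place of code of your own. Each camera call takes 0.05 s, during which the arm holds its last target. There are 200 camera calls.

### The job

Lift the longer of the two maple drying tiers by its handle and stack it on the base frame, with all four corner posts standing fully down in the four corner sockets. Set it down gently rather than dropping it, let go, and leave the shorter tier where it is.

Things in the scene. Friction and masses are not known exactly. Their poses are not given: they have to be found in the camera images.
- long_tier: loose slatted maple rack, 0.25-0.45 kg, on four round posts (14 mm thick, 60 mm long, at x +-70, y +-45 mm). Deck 164 (x) by 114 mm (y), top 74 mm above the feet. Mid-deck a handle bar along x, 70 long, 20 wide (y), 90 to 114 mm above the feet, on uprights at x +-29; pinch it across y from above. Origin: centre between the feet's undersides; z up. Same when turned half round
- short_tier: the tier to leave alone: same build, height and handle as the long tier, but the deck is only 100 mm (x) by 114 mm (y), posts at x +-38, y +-45 mm, so it does not fit the base. Origin: centre between the feet's undersides; z up
- base_frame: maple base frame fixed to the bench, 190 (x) by 140 mm (y): low rails 16 mm high join four open square corner sockets centred at x +-70, y +-45 mm, each 50 mm square outside, 38 mm inside, rim 40 mm and inner floor 10 mm above the bench. Origin: centre, at bench level; z up. A seated tier's origin is 10 mm above it, x axes parallel either way round
Things that resemble listed ones, but are neither listed nor needed, are in the scene too. What is shaped like the long_tier but purple or red is not meant.

How it is judged (in metres and radians):
On the way:
1. the long tier is lifted clear of the bench (height (world z) of long_tier above 0.045 m), for 0.2 s.
At the end, for the whole second after the job is handed in: the long tier rests upright (within 0.06 rad) on the base frame with all four posts on the socket floors (origin 5 to 15 mm above the base's), centres within 18 mm horizontally, long axes within 0.26 rad either way round; the short tier is within 30 mm of its start (horizontal distance between long_tier and base_frame below 0.018 m and angle between the x axis of long_tier and the x axis of base_frame, either way round below 0.26 rad and z of long_tier in the frame of base_frame between 0.005 and 0.015 m and angle between long_tier's own z axis and vertical below 0.06 rad and linear speed of long_tier below 0.02 m/s and distance of short_tier from where it was at the start of the episode below 0.03 m); the robot touches nothing.
It fails at once if the long tier is dropped (falls freely for more than about 2 cm) (linear speed of long_tier above 0.6 m/s and contact force between the fingers and long_tier below 0.3 N).
It fails at once if the short tier is moved by more than 30 mm (distance of short_tier from where it was at the start of the episode above 0.03 m).
It also fails if it takes over 42 s, if anything falls off the work surface, if the arm or the gripper's body presses on something with over 40 N, if the wrist force passes 120 N, or if a joint passes its speed limit or range.

## Working session

There is one attempt and no reset: what is moved stays moved. The work goes in short steps, Python scripts to look and compute and a tool call to move; the robot and the scene stay as the last step left them, time stands still between calls to the robot, and variables do not carry over. Pictures are saved under pics/ and viewed, at most 10 in all, crops included, and the job is handed in when it is done.

Besides the shell and the picture viewer there is one more tool, called after "Emit:" as name(argument=value, ...), one argument or row to a line, values as JSON. play_rows: Moves the arm, as the interface text tells. Its arguments: {"type":"object","properties":{"series":{"type":"array","items":{"type":"number"}},"grip_force":{"type":"number"}},"required":["series"]}

```bash
mkdir -p pics
python3 - <<'E'
from plant import sense, imaging, bot, spotter
import cv2,numpy as np
s=sense();print(s)
ims=[]
for c in("top","scene"):
    im=imaging.get_image(c);p=imaging.camera_params(c);print(c,p)
    cv2.imwrite(f"pics/{c}0.png",cv2.resize(im[:,:,::-1],(768,576)))
    for q in("long_tier","short_tier","base_frame"):
        for d in spotter.silhouettes(q,c): print(c,q,d["p"],d["location"],d["pixels"].sum(),cv2.minAreaRect(np.argwhere(d["pixels"])[:,::-1].astype(np.float32)))
E
```

```text
{'t': 0.0, 'joints': array([ 1.01227066e+00,  1.04687771e-01,  9.64612387e-02,  1.56389509e+00,
       -8.18118258e-06,  1.35307713e+00]), 'qd': array([ 1.21081849e-03,  2.77238138e-04,  4.04323975e-04, -7.48304565e-05,
        1.48996500e-03,  4.29942013e-04]), 'tau': array([-1.46566810e-03, -5.56924796e+01,  5.03652728e+01,  1.66480383e-02,
       -3.01751516e-04,  3.54354984e-05]), 'ee_pos': array([200.37164391, 565.20009686, 230.52465456]), 'eef_rot': array([-5.32666640e-01, -3.09560388e+00,  1.93148487e-03]), 'ft_force': array([-0.41531046, -0.35602124, -0.77784658]), 'ft_torque': array([-0.006684  ,  0.01642218,  0.01639858]), 'grasp_force': 0.0, 'opening': 1.0008721496898034}
top {'fovy': 46.126545536300405, 'cx': 253.7785037267809, 'cy': 185.8912790846351, 'position': array([ 276.23890512,   16.52801085, 1058.57271058]), 'rotation': array([-2.17913211,  2.13662366, -0.17104579])}
top long_tier 0.74 [121.1, 257.8] 3591 ((257.5160827636719, 123.09414672851562), (74.83753967285156, 53.00767135620117), 88.45184326171875)
top long_tier 0.7 [218.7, 240.1] 3432 ((240.87054443359375,
[... 593 characters left out ...]
tation': array([-1.81298982, -1.75240668,  0.70674319])}
scene long_tier 0.77 [138.8, 373.1] 2840 ((373.8861999511719, 146.5655059814453), (67.2367172241211, 63.008731842041016), 86.633544921875)
scene long_tier 0.72 [164.1, 277.2] 3124 ((275.2939758300781, 168.70156860351562), (81.13167572021484, 56.98637771606445), 19.057706832885742)
scene long_tier 0.62 [244.2, 267.3] 4472 ((269.3310546875, 249.47244262695312), (87.19776153564453, 63.695884704589844), 85.2363510131836)
scene short_tier 0.71 [227.6, 107.5] 2848 ((110.32089233398438, 229.57644653320312), (68.52366638183594, 62.85321044921875), 82.14668273925781)
scene base_frame 0.75 [257.8, 412.1] 5110 ((420.5, 249.5), (91.0, 89.0), 90.0)
```

View pics/top0.png

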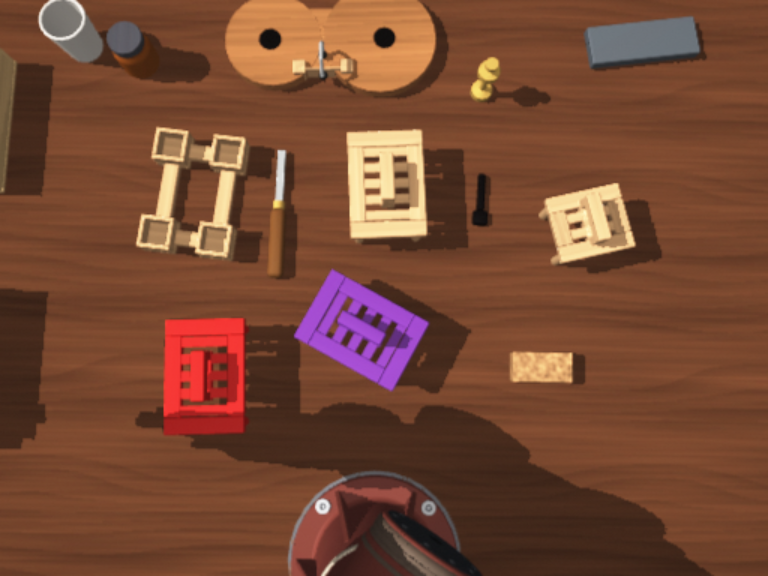

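View pics/scene0.png

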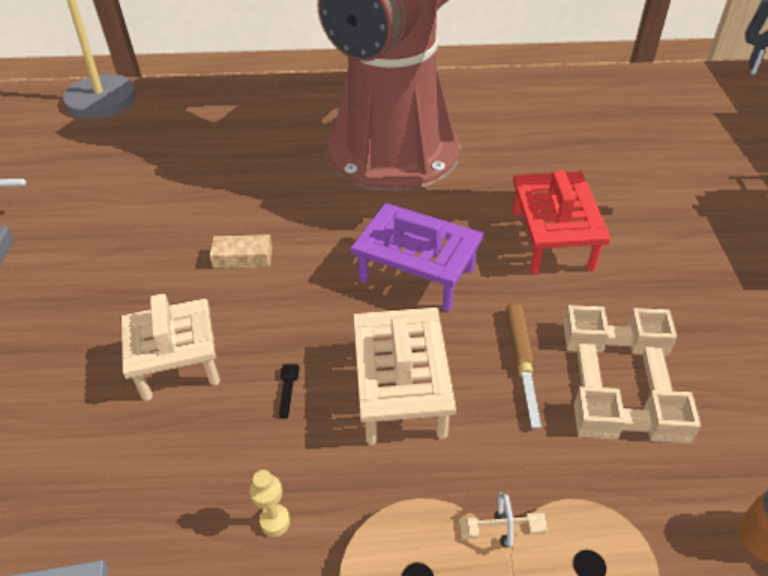

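The top view shows the maple long tier at about (387,184) in the 1.5x image, the base at (193,193), the short tier at (590,223), and the red and purple decoys below. A knife lies between the long tier and the base.

```bash
cat > h.py <<'E'
import numpy as np,cv2
from scipy.spatial.transform import Rotation as R
from scipy.optimize import least_squares
TIER=np.array([[82,57,74],[82,-57,74],[-82,-57,74],[-82,57,74]],float)
SOCK=np.array([[70,45,40],[70,-45,40],[-70,-45,40],[-70,45,40]],float)
def f(p): return 192/np.tan(np.radians(p["fovy"])/2)
def proj(p,X):
    c=(np.asarray(X,float)-p["position"])@R.from_rotvec(p["rotation"]).as_matrix()
    return c[:,:2]/c[:,2:]*f(p)+[p["cx"],p["cy"]]
def place(M,v):
    c,s=np.cos(v[2]),np.sin(v[2]); return np.c_[M[:,0]*c-M[:,1]*s+v[0],M[:,0]*s+M[:,1]*c+v[1],M[:,2]+(v[3] if len(v)>3 else 0)]
def fit(M,obs,x0):
    # obs: list of (camparams, Nx2 px) in order of M
    r=least_squares(lambda v:np.concatenate([(proj(p,place(M,v))-o).ravel() for p,o in obs]),x0,x_scale=[100,100,1])
    return r.x,np.sqrt(np.mean(r.fun**2))
E
python3 - <<'E'
from h import *
from plant import imaging
t=imaging.camera_params("top");s=imaging.camera_params("scene")
z=lambda a:np.array(a)/1.5
# order: (+x+y),(+x-y),(-x-y),(-x+y); top: x up, y left; scene: x toward viewer(down), y right
To=z([[347,131],[422,130],[427,236],[350,238]]);Ts=z([[454,413],[358,419],[354,311],[439,309]])
Bo=z([[170,146],[229,152],[215,239],[156,232]]);Bs=z([[674,413],[600,409],[587,326],[654,329]])
for n,M,o,q in(("tier",TIER,To,Ts),("base",SOCK,Bo,Bs)):
    for ob in([(t,o)],[(s,q)],[(t,o),(s,q)]): print(n,fit(M,ob,[450,0,0]))
E
```

```text
tier (array([ 5.59492341e+02, -7.11988800e+00,  5.07471160e-02]), np.float64(0.18494664249029008))
tier (array([ 5.62396561e+02, -5.38252433e+00,  2.79722095e-02]), np.float64(0.7255419169894765))
tier (array([ 5.60941618e+02, -6.14112540e+00,  3.83449842e-02]), np.float64(0.8375468637283318))
base (array([ 5.48323677e+02,  2.90522778e+02, -9.58385359e-02]), np.float64(0.41128266253180173))
base (array([ 5.59221506e+02,  2.90652487e+02, -1.09434860e-01]), np.float64(0.6348909047090011))
base (array([ 5.53821951e+02,  2.91404724e+02, -1.02765096e-01]), np.float64(1.723991938837027))
```

Emit:
play_rows(
  series=[0,35,-28,7,0,0,0.024,0,35,-28,7,0,0,0.024,0,35,-28,7,0,0,0.024,0,35,-28,7,0,0,0.024,0,35,-28,7,0,0,0.024,0,35,-28,7,0,0,0.024,0,35,-28,7,0,0,0.024,0,35,-28,7,0,0,0.024,0,35,-28,7,0,0,0.024,0,35,-28,7,0,0,0.024],
)

```text
t: 1.65
ee_pos: [551.6, 284.5, 301.6]
eef_rot: [0.157, 3.137, 0.0]
ft_force: [0.8, 0.0, 0.7]
opening: 1.003
grasp_force: 0.0
```

Run:
```python
from h import *
from plant import sense, imaging
p=imaging.camera_params("wrist");im=imaging.get_image("wrist");s=sense();print(s["ee_pos"],R.from_rotvec(s["eef_rot"]).as_matrix(),s["joints"],p)
np.save("w1.npy",p,allow_pickle=True)
cv2.imwrite("pics/w1.png",cv2.resize(im[:,:,::-1],(768,576)))
print(proj(p,place(SOCK,[554,291,-.1]))*1.5)
```

```text
[555.36280367 280.8709045  301.52158241] [[-0.99476903  0.10212828  0.0020952 ]
 [ 0.10212578  0.99477069 -0.00126737]
 [-0.00221368 -0.00104677 -0.999997  ]] [ 0.25933047  0.20381053  0.33495355  1.70023919 -0.00176228  0.36163452] {'fovy': 62.489418843300186, 'cx': 258.3902582333394, 'cy': 188.0296397957925, 'position': array([473.72505043, 293.34920481, 443.90677769]), 'rotation': array([2.145719  , 1.94451149, 0.30639566])}
[[442.71177964 303.18784692]
 [343.46759623 303.04983464]
 [338.9002835  142.12499425]
 [449.13039802 142.33471351]]
```

View pics/w1.png

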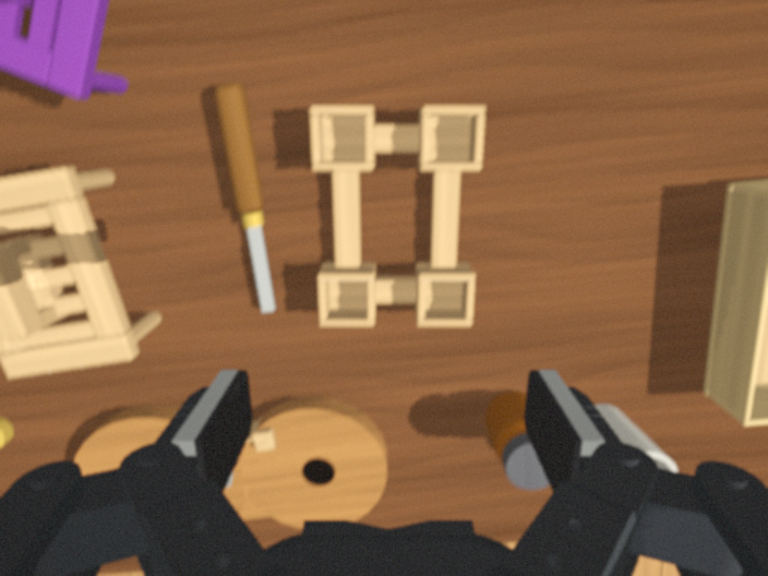

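The wrist view shows the base's sockets centred near (445,296), (348,296), (343,139) and (453,138). That's within a few pixels of the prediction, so I'll refit.

Run:
```python
from h import *
p=np.load("w1.npy",allow_pickle=True).item()
o=np.array([[445.5,295.5],[347.5,295.5],[342.5,138],[452.5,138]])/1.5
print(fit(SOCK,[(p,o)],[554,291,-.1]))
```

```text
(array([ 5.49426743e+02,  2.94401183e+02, -9.82504757e-02]), np.float64(1.122577987647571))
```

Emit:
play_rows(
  series=[0,1,-36,0,0,0,0.0175,0,1,-36,0,0,0,0.0175,0,1,-36,0,0,0,0.0175,0,1,-36,0,0,0,0.0175,0,1,-36,0,0,0,0.0175,0,1,-36,0,0,0,0.0175,0,1,-36,0,0,0,0.0175,0,1,-36,0,0,0,0.0175,0,0,0,0,0,0,0,0,0,0,0,0,0,0],
)

```text
t: 2.95
ee_pos: [558.5, -2.1, 301.3]
eef_rot: [0.061, -3.141, -0.001]
ft_force: [0.3, 0.0, 0.5]
opening: 0.999
grasp_force: 0.0
```

Run:
```python
from h import *
from plant import sense, imaging
p=imaging.camera_params("wrist");im=imaging.get_image("wrist");s=sense();print(s["ee_pos"],R.from_rotvec(s["eef_rot"]).as_matrix()[:,1],p)
np.save("w2.npy",p,allow_pickle=True)
cv2.imwrite("pics/w2.png",cv2.resize(im[:,:,::-1],(768,576)))
print(proj(p,place(TIER,[560.5,-6.5,.04]))*1.5)
H=np.array([[35,10,114],[35,-10,114],[-35,-10,114],[-35,10,114.]])
print(proj(p,place(H,[560.5,-6.5,.04]))*1.5)
```

```text
[558.51081691  -1.7256033  301.39904841] [-3.95326462e-02  9.99218222e-01  3.39761399e-04] {'fovy': 62.489418843300186, 'cx': 258.3902582333394, 'cy': 188.0296397957925, 'position': array([480.28711123,  -4.09144016, 443.65816815]), 'rotation': array([2.01453436, 2.0978087 , 0.33038546])}
[[447.72714472 330.53597526]
 [312.946072   330.51238881]
 [302.41513472 126.436388  ]
 [456.47480403 126.54491918]]
[[392.96150503 293.63626472]
 [365.76071704 293.62890056]
 [364.39927696 197.82836065]
 [393.38075615 197.8434116 ]]
```

View pics/w2.png

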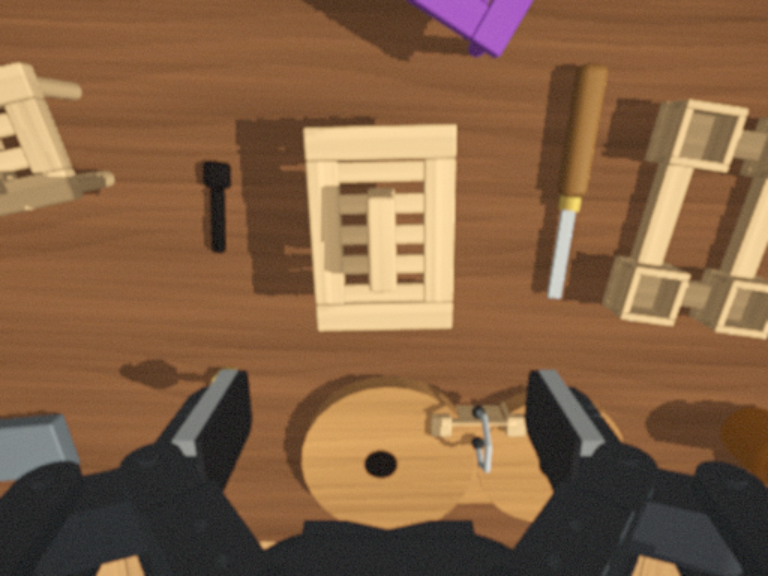

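The wrist view shows the long tier's deck at columns 305–457 and rows 125–330, with the handle centred near (383,241). It's within about 3 mm of the prediction, at yaw 0.055, so I'm descending.

Emit:
play_rows(
  series=[0,1.5,-2.5,-20,0,0,0.015,0,0,0,-30,0,0,0,0,0,0,-30,0,0,0,0,0,0,-30,0,0,0,0,0,0,-30,0,0,0,0,0,0,-30,0,0,0,0,0,0,-20,0,0,0,0,0,0,-18,0,0,0,0,0,0,-10,0,0,0,0,0,0,0,0,0,0],
)

```text
t: 4.25
ee_pos: [559.9, -4.9, 83.0]
eef_rot: [0.085, -3.14, -0.0]
ft_force: [0.3, 0.9, 0.1]
opening: 0.999
grasp_force: 0.0
```

Emit:
play_rows(
  series=[1,0,0,0,0,0,0,1,0,0,0,0,0,0,1,0,0,0,0,0,0,1,0,0,0,0,0,0,1,0,0,0,0,0,0,1,0,0,0,0,0,0,1,0,0,0,0,0,0,1,0,0,0,0,0,0,1,0,0,0,0,0,0,1,0,0,0,0,0,0],
  grip_force=50,
)

```text
t: 5.5
ee_pos: [560.2, -5.1, 83.5]
eef_rot: [-0.085, 3.14, -0.0]
ft_force: [-0.7, -2.8, 3.4]
opening: 0.228
grasp_force: 53.6
```

Emit:
play_rows(
  series=[1,0,0,4,0,0,0,1,0,0,8,0,0,0,1,0,0,12,0,0,0,1,0,0,15,0,0,0,1,0,0,15,0,0,0,1,0,0,15,0,0,0,1,0,0,15,0,0,0,1,0,0,10,0,0,0,1,0,0,6,0,0,0,1,0,0,0,0,0,0],
)

```text
t: 6.75
ee_pos: [560.2, -5.0, 183.5]
eef_rot: [-0.085, 3.14, 0.0]
ft_force: [0.4, 0.2, -2.8]
opening: 0.224
grasp_force: 52.8
```

Run:
```python
from h import *
from plant import sense, imaging
p=imaging.camera_params("wrist");im=imaging.get_image("wrist");s=sense();print(s["ee_pos"],R.from_rotvec(s["eef_rot"]).as_matrix()[:,1],s["ft_force"],s["ft_torque"],s["opening"])
np.save("w3.npy",p,allow_pickle=True)
cv2.imwrite("pics/w3.png",cv2.resize(im[:,:,::-1],(768,576)))
print(proj(p,place(TIER,[560,-5,.055,100]))*1.5)
```

```text
[559.96993054  -4.93733053 183.06786743] [-5.41643274e-02  9.98532005e-01  2.44284656e-04] [-0.32939686 -0.33629932 -3.08230881] [ 0.05247622 -0.03390131 -0.00900386] 0.2236696261521272
[[523.90470037 541.4804698 ]
 [244.35153228 541.40249967]
 [194.66709718 115.12526596]
 [572.32679341 115.57607213]]
```

View pics/w3.png

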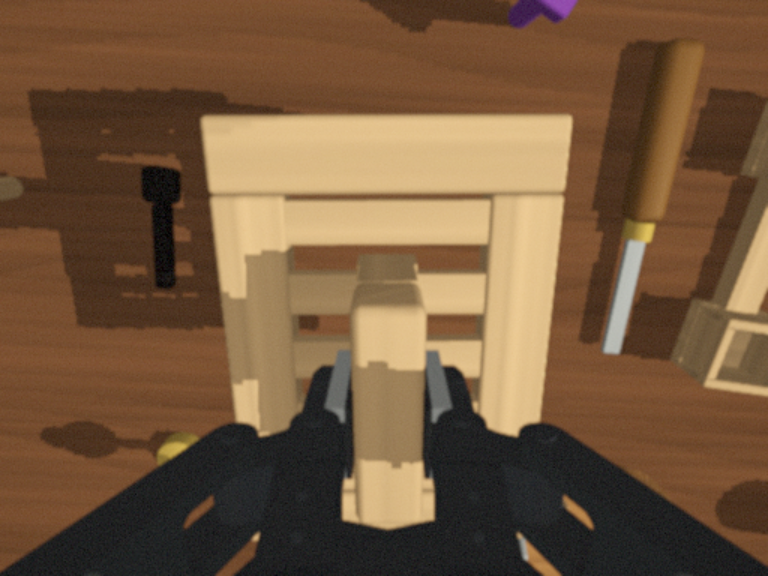

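The tier hangs level and centred in the gripper, with its rear edge at row 115 as predicted. Next I carry it over the base.

Emit:
play_rows(
  series=[1,-1,15,0,0,0,-0.0154,1,-1,30,0,0,0,-0.0154,1,-1,38,0,0,0,-0.0154,1,-1,38,0,0,0,-0.0154,1,-1,38,0,0,0,-0.0154,1,-1,38,0,0,0,-0.0154,1,-1,38,0,0,0,-0.0154,1,-1,32,0,0,0,-0.0154,1,-1,20,0,0,0,-0.0154,1,-1,10,0,0,0,-0.0154],
)

```text
t: 8.05
ee_pos: [549.5, 292.9, 182.5]
eef_rot: [-0.156, -3.137, 0.0]
ft_force: [0.4, -1.0, -2.5]
opening: 0.229
grasp_force: 52.8
```

Emit:
play_rows(
  series=[1,0,0,0,0,0,0,1,0,0,-5,0,0,0,1,0,0,-8,0,0,0,1,0,0,-10,0,0,0,1,0,0,-10,0,0,0,1,0,0,-8,0,0,0,1,0,0,-5,0,0,0,1,0,0,-3,0,0,0,1,0,0,0,0,0,0,1,0,0,0,0,0,0],
)

```text
t: 9.3
ee_pos: [550.2, 292.1, 134.7]
eef_rot: [0.157, 3.137, 0.0]
ft_force: [0.3, 0.3, -2.7]
opening: 0.229
grasp_force: 52.8
```

Run:
```python
from h import *
from plant import sense, imaging
s=sense();print(s["ee_pos"],R.from_rotvec(s["eef_rot"]).as_matrix()[:,1],s["ft_force"])
out=[]
for c,(r0,c0) in(("scene",(130,340)),("wrist",(0,80))):
    p=imaging.camera_params(c);im=imaging.get_image(c)
    if c=="scene": print("sock",(proj(p,place(SOCK,[550,293,-.1]))-[c0,r0])*3)
    F=place(np.array([[70,45,0],[70,-45,0],[-70,-45,0],[-70,45,0.]]),[550,292.5,-.1,50])
    if c=="scene": print("feet",(proj(p,F)-[c0,r0])*3)
    im=im[r0:r0+180,c0:c0+172] if c=="scene" else im
    cv2.imwrite(f"pics/{c}4.png",cv2.resize(im[:,:,::-1],None,fx=3,fy=3) if c=="scene" else im[:,:,::-1])
```

```text
[550.24127586 292.10447193 134.70711167] [9.95900508e-02 9.95028496e-01 3.36646342e-04] [ 0.27114151  0.31027362 -2.66896453]
sock [[328.62904742 425.50078194]
 [181.07485177 417.97743019]
 [153.51750707 248.86016389]
 [286.22825447 254.68758203]]
feet [[332.4762981  416.33019264]
 [183.64368639 408.80003847]
 [155.61918042 239.30392073]
 [289.36321601 245.12226815]]
```

View pics/scene4.png

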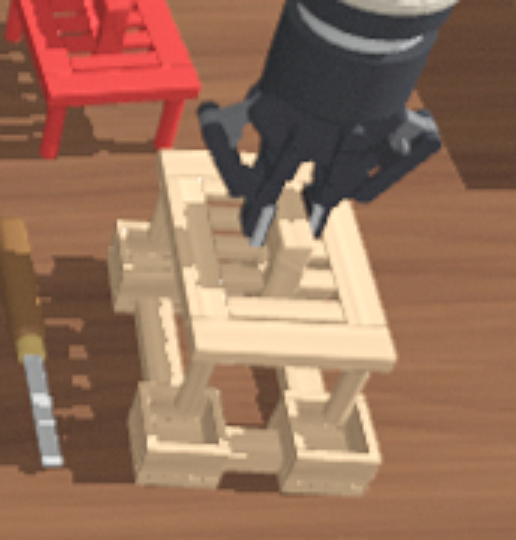

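View pics/wrist4.png

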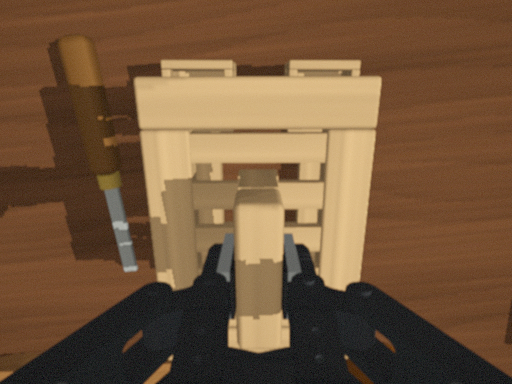

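In the scene crop, the front legs end near (187,413) and (333,420) and point into the front sockets centred near (178,423) and (328,430). The alignment is well inside the 12 mm clearance, so I'm lowering.

Emit:
play_rows(
  series=[1,0,0,-3,0,0,0,1,0,0,-5,0,0,0,1,0,0,-6,0,0,0,1,0,0,-6,0,0,0,1,0,0,-6,0,0,0,1,0,0,-5,0,0,0,1,0,0,-4,0,0,0,1,0,0,-2,0,0,0,1,0,0,-1,0,0,0,1,0,0,0,0,0,0],
)

```text
t: 10.65
ee_pos: [550.1, 292.0, 96.4]
eef_rot: [0.157, 3.137, 0.0]
ft_force: [0.4, 0.6, -2.3]
opening: 0.225
grasp_force: 52.8
```

Emit:
play_rows(
  series=[1,0,0,-0.5,0,0,0,1,0,0,-0.5,0,0,0,1,0,0,-0.5,0,0,0,1,0,0,-0.5,0,0,0,1,0,0,-0.5,0,0,0,1,0,0,-0.5,0,0,0,1,0,0,0,0,0,0,1,0,0,0,0,0,0,1,0,0,0,0,0,0,1,0,0,0,0,0,0],
)

```text
t: 11.9
ee_pos: [550.1, 292.0, 93.5]
eef_rot: [0.157, 3.138, 0.0]
ft_force: [-2.7, -2.0, 2.0]
opening: 0.225
grasp_force: 53.5
```

The wrist force shows contact at the expected height, so the feet are on the socket floors. Releasing.

Emit:
play_rows(
  series=[0.7,0,0,0,0,0,0,0.6,0,0,0,0,0,0,0.4,0,0,0,0,0,0,0.2,0,0,0,0,0,0,0,0,0,0,0,0,0,0,0,0,0,0,0,0,0,0,0,0,0,0,0,0,0,0,0,0,0,0,0,0,0,0,0,0,0,0,0,0,0,0,0,0],
)

```text
t: 13.15
ee_pos: [550.1, 292.0, 93.3]
eef_rot: [0.157, 3.138, 0.0]
ft_force: [-0.3, -0.2, -0.5]
opening: 1.005
grasp_force: 0.0
```

Emit:
play_rows(
  series=[0,0,0,5,0,0,0,0,0,0,15,0,0,0,0,0,0,25,0,0,0,0,0,0,30,0,0,0,0,0,0,30,0,0,0,0,0,0,30,0,0,0,0,0,0,30,0,0,0,0,0,0,30,0,0,0,0,0,0,10,0,0,0,0,0,0,0,0,0,0],
)

```text
t: 14.4
ee_pos: [550.4, 292.1, 298.9]
eef_rot: [0.157, 3.136, 0.001]
ft_force: [0.9, -0.3, 0.4]
opening: 1.001
grasp_force: 0.0
```

Run:
```python
from h import *
from plant import sense, imaging
s=sense();print(s["ee_pos"],s["ft_force"],s["opening"])
p=imaging.camera_params("wrist");a=imaging.get_image("wrist");q=imaging.camera_params("scene");b=imaging.get_image("scene")[130:310,340:512]
print(proj(p,place(TIER,[550,292,-.1,10])),(proj(q,place(TIER,[550,292,-.1,10]))-[340,130])*2+[512,0])
b=cv2.resize(b,None,fx=2,fy=2)[:360,:288]
o=np.zeros((384,800,3),np.uint8);o[:,:512]=a;o[:360,512:]=b
cv2.imwrite("pics/end.png",o[:,:,::-1])
```

```text
[550.37058273 292.10287189 298.94342036] [ 0.87636904 -0.27276881  0.37467229] 1.0011737383713426
[[303.16346913 222.80603252]
 [210.43270661 222.67478296]
 [203.61827606  81.94862978]
 [310.15015787  82.18861805]] [[760.86822196 267.70650415]
 [630.05931066 261.1803243 ]
 [608.3208379  127.91134038]
 [723.3128396  132.68601085]]
```

View pics/end.png

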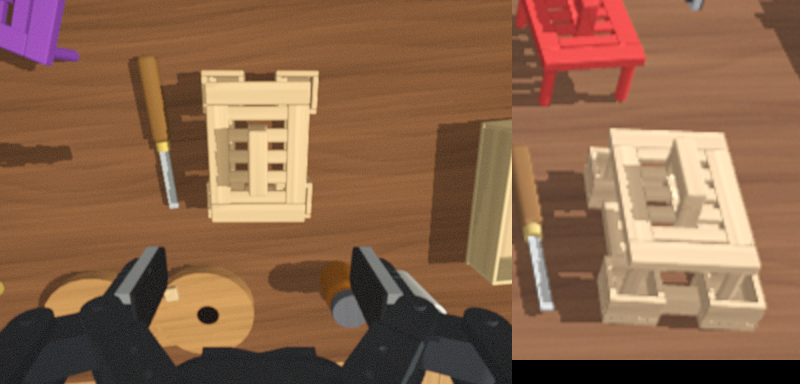

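The deck corners, (203,82) to (310,221) in the wrist view, match the predicted seated pose to about 2 px. The front posts are down in their sockets and the gripper is clear.

```bash
python3 -c "
from plant import bot
print(bot.finish_job())"
```

```text
the job is handed in; nothing more can be done
None
```

I stacked the long maple tier on the base frame, set it down gently and let go. Its pose in the last pictures matches all four posts on the socket floors. The short tier was left alone and the job is handed in; no verdict came back.

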